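Park the lock plunger of a repair slide and run its carriage across

TASK

The carriage that carries the handset is locked by its spring plunger. Pull the red knob up, twist it counter-clockwise (seen from above) and let it down into its rest notch, so that it holds itself retracted. Then slide the freed carriage to the other end of its rails, right up against the stop there, with the handset still lying in its tray and the screwdriver and battery beside the slide left alone.

Things in the scene. Friction and masses are not known exactly. Their poses are not given: they have to be found in the camera images.
- knob_grip (a point): Grip centre of the red bar-shaped plunger knob: bar 46 mm long, 14 thick, 22 high, white line on half its top. The point lies on the knob's vertical axis, 9 mm below its top and 81 mm above the worktop while the plunger is down. x axis along the bar, z up; at the start x is parallel to x of the slide base. It moves and turns with the knob.
- collar (a point): Centre of the top of the steel collar (38 mm across) under the knob, 62 mm above the worktop; keep fingertips above it. Its axes are those of the slide base. A steel cross pin below the knob, parallel to the bar, lies in the collar's deep slot at the start; a brass ridge separates this from the shallower rest notch.
- plunger_lift (a joint): How far knob and bolt are pulled up: 0 locked (bolt 9 mm deep in a hole of the slide base), 0.020 the most. A spring pushes down, 4 N at 0 rising to 8 N at 0.020. The knob turns freely only above 0.015, where the cross pin clears the ridge; in the rest notch it reads about 0.012 and the bolt is clear of the base.
- plunger_twist (a joint): Turn of the knob, counter-clockwise from above: 0 in the deep slot, about 1.05 (60 degrees) in the V-shaped rest notch. Let down anywhere from 0.8 to 1.25 it slides into the notch by itself; below 0.7 it stays on the ridge, not parked. It cannot turn clockwise from 0.
- carriage (a joint): Travel of the carriage on its rails: 0 at the start, locked (about 1 mm of play); 0.100 against the far stop. It grows along +y of the slide base. Once the bolt is out it moves with about 2 N of friction and stays where left. The knob stands on the carriage, which can be pulled along by it.
- slide_base: Fixed slide: dark steel plate 120 (x) by 250 mm (y), 12 mm thick, two rails along y, grey stop at each end; origin under its centre on the worktop. The aluminium carriage is 168 (x) by 120 mm (y), its top 27 mm up, its centre at y = -0.050 at the start and +0.050 at the far stop. The knob's axis is at x = 0, 34 mm to +y of the carriage's centre.
- tray (a point): Centre of the floor of the blue-edged tray on the carriage (inside 150 mm along x by 54 mm along y, edges 10 mm high), 27 mm above the worktop; axes parallel to those of the slide base; it lies 62 mm to -y of the knob's axis.
- handset_center (a point): Centre of the white remote handset, 145 x 50 x 24 mm, lying loose in the tray; it must stay there.
- screwdriver_yellow: Yellow screwdriver, 132 mm long, 18 mm wide, lying on the worktop beyond the slide; origin under its middle; leave it alone.
- battery_9v: Green block battery, 27 x 50 x 18 mm, lying on the worktop beyond the slide; origin under its middle; leave it alone.

How it is judged:
By the outcome, as a careful person would: the job done as asked, in the order asked, and still so for the second after the job is handed in, with the robot touching nothing.
It also fails if it takes over 37 s, if anything falls off the work surface, if the arm or the gripper's body presses on something with over 40 N, if the wrist force passes 120 N, or if a joint passes its speed limit or range.

ROBOT

A 6-joint arm with a two-finger parallel gripper is mounted at the origin on a cart in front of the work surface, level with it; the furniture and walls round the work are solid. World frame = base frame: x ahead of the robot, y to its left, z up, the work surface at z = 0. Lengths are in mm, angles in rad, forces in N, time in s.
With the tool pointing down it reaches from about 350 to 775 mm from the base axis. Payload 7.3 kg.
Tool frame: the origin (TCP) lies on the front face of the gripper's body, between the roots of the fingers; the fingertips stand 66 mm ahead of it and the grasp point (between the pads) lies 47 mm ahead of it (bot.tip_extent is the distance from the TCP to the fingertips, in mm); z points along the fingers, y is the line along which they close (so a half turn about z gives the same grasp; the last joint's range is limited). The gripper opens to 92 mm and grips with 3 to 60 N. Pads are 19 mm wide; open, the fingers measure 130 mm over their backs; the gripper's body (75 mm by 190 mm) begins 47 mm behind the grasp point.
Start: joints at [-1.438, 0.342, 1.524, -0, 1.275, -0.146], TCP at [144.502, -504.735, 292.241] pointing down, gripper open.
Joint ranges: [-2.53, 2.53], [-0.77, 2.02], [0.04, 2.7], [-1, 4.14], [0.28, 2.66], [-3.11, 3.11]. Speed limits (rad/s): [2.57, 2.57, 3.14, 3.14, 3.14, 3.14].

INTERFACE

Orientations are given as [roll, pitch, yaw] about the fixed x, y, z axes, in that order (R = Rz(yaw) Ry(pitch) Rx(roll)).
In Python, from plant import readout, viewer, order, bot gives the robot as it stands.
- The arm moves only by the shell command python3 -m creep 'ROWS'. ROWS is text: rows parted by semicolons, each of 7 numbers parted by spaces: the shift along the world's x, y, z in m, then the turn, a rotation vector about the world's x, y, z in rad, then the opening in per cent of the stroke, from 0 (shut) to 100 (fully open). A call has 1 to 8 rows; each row shifts and turns the commanded pose from where the row before left it; what a row does not reach is not made up. A row lasts 1/12 s, in which the tool goes at most 41.7 mm and 7.16 degrees, less where a joint would pass 70% of its speed; a pose out of reach is approached as far as the arm can. A call is refused whole if a number of a shift passes 0.0417 or a number of a turn 0.125, either way. A call with a gripper value outside its range is refused whole. The fingers move at their own pace and stop on an object; the grip force is fixed at half the most. Time passes only in rows, so rows that do not move let the fingers close. It gives the time, the measured TCP pose, the force, the opening and the grip force at its end, in the units of the state.
- readout.get_obs(): the state, without advancing time (a new reading comes with each control period).
- viewer.capture(name): name is "scene" or "side" or "wrist"; returns the picture (420x560x3 uint8, red, green, blue); there is no depth.
- viewer.camera_info(name): a dict with "fx", "fy", "cx", "cy" (pixels), "origin" and "rotation" of the camera in the world. Camera axes: x right, y up, looking along -z (the intrinsics and any distortion apply to the point x, -y, -z); pixel columns grow to the right and rows downward; lengths in mm; the calibration is good to about 2 mm. A picture is of the moment at which its call begins: read the wrist's pose just before it. camera_info takes no time and is no camera call; for the wrist camera it gives the pose at the moment of the call.
- order.close_job(): hands the job in; it is judged then, once.
The state is a dict: "time": time; "joint_positions": joint angles; "dq": joint speeds; "tau": joint torques, N m; "tool_pos": TCP position; "tcp_rot": TCP orientation; "contact_force": force on the tool from outside, world axes, zero at the start; "moment": the same for the moment, N m; "grip_width": finger opening in mm; "finger_force": force on a finger pad.
Only numpy, scipy, OpenCV 4.12 (cv2) and the standard library are available. Lean on these libraries where they do the work, as an engineer would, in place of code of your own. Each camera call takes 0.05 s, during which the arm holds its last target. There are 200 camera calls.

## Working session

There is one attempt and no reset: what is moved stays moved. The work goes in short steps, Python scripts to look and compute and a shell command to move; the robot and the scene stay as the last step left them, time stands still between calls to the robot, and variables do not carry over. Pictures are saved under pics/ and viewed, at most 10 in all, crops included, and the job is handed in when it is done.

```bash
mkdir -p pics; python3 - <<'E'
from plant import readout, viewer
import cv2
o=readout.get_obs(); print(o)
for n in("scene","side"):
    print(n,viewer.camera_info(n)); cv2.imwrite(f"pics/{n}0.png",viewer.capture(n)[:,:,::-1])
E
```

```text
{'time': 0.0, 'joint_positions': array([-1.43799159e+00,  3.42720904e-01,  1.52502510e+00, -1.67611230e-05,
        1.27540376e+00, -1.46000618e-01]), 'dq': array([ 0.00105572,  0.00121923, -0.00034607, -0.0001567 , -0.00164675,
        0.00073416]), 'tau': array([ 2.26861830e-04, -4.31240916e+01, -2.44219261e+01,  7.17903790e-02,
        5.59670012e-02, -1.20004215e-04]), 'tool_pos': array([ 144.45915489, -504.40893088,  291.5430124 ]), 'tcp_rot': array([-3.14004978e+00, -2.10675403e-04,  2.78810083e-01]), 'contact_force': array([-0.3474307 ,  0.23250082, -0.15724901]), 'moment': array([-0.03430326, -0.01906377, -0.04342816]), 'finger_force': 0.0, 'grip_width': 91.56673663881251}
scene {'fx': 406.6927434694984, 'fy': 406.6927434694984, 'cx': 275.09050538605396, 'cy': 205.49550635753823, 'origin': array([252.9359798 , 573.10786762, 662.72265147]), 'rotation': array([ 0.79871885,  0.01375345, -2.48815208])}
side {'fx': 473.00786728620125, 'fy': 473.00786728620125, 'cx': 278.67015142908383, 'cy': 213.73103580756936, 'origin': array([1235.06399707,  517.23296292,  439.77486711]), 'rotation': array([ 1.12825463, -0.0093536 ,  2.1609411 ])}
```

View pics/scene0.png

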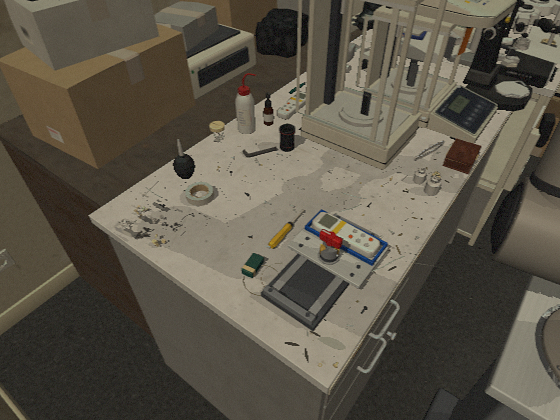

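View pics/side0.png

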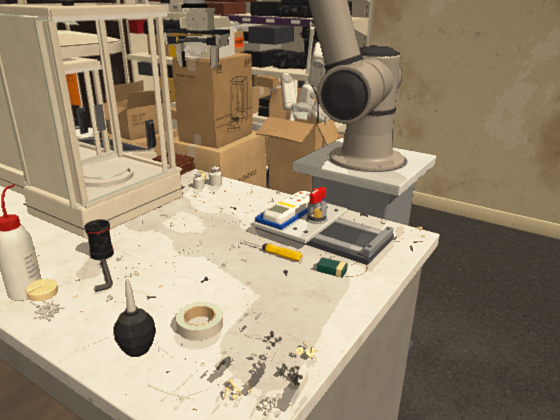

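```bash
cat > h.py <<'E'
import numpy as np
from scipy.spatial.transform import Rotation as R
def onz(ci,u,v,z):
    d=R.from_euler('xyz',ci["rotation"]).apply([(u-ci["cx"])/ci["fx"],-(v-ci["cy"])/ci["fy"],-1])
    o=np.array(ci["origin"]); return o+d*(z-o[2])/d[2]
def proj(ci,p):
    q=R.from_euler('xyz',ci["rotation"]).inv().apply(np.array(p)-ci["origin"])
    return np.array([ci["cx"]-ci["fx"]*q[0]/q[2],ci["cy"]+ci["fy"]*q[1]/q[2]])
E
python3 -c "
import cv2
a=cv2.imread('pics/scene0.png')[200:330,240:400];cv2.imwrite('pics/c1.png',cv2.resize(a,None,fx=4.6,fy=4.6,interpolation=2)[:598,:736])"
```

```text
(no output)
```

View pics/c1.png

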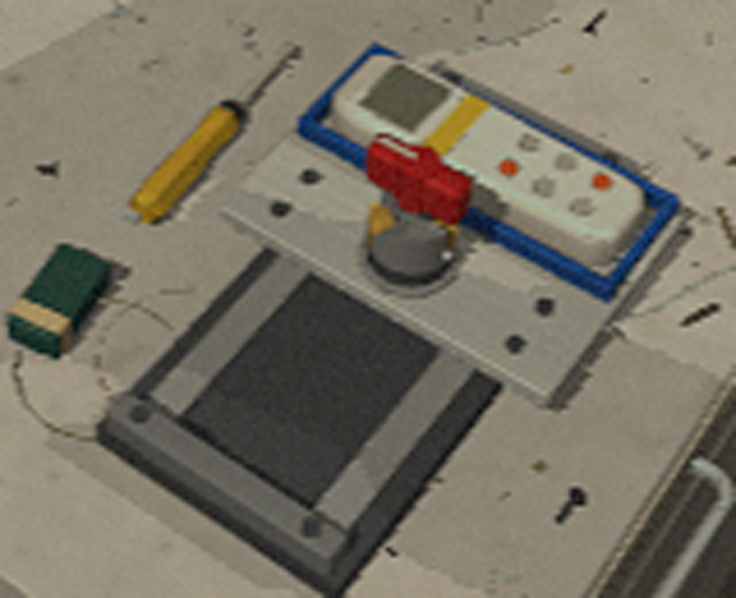

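The crop shows carriage front-edge corners at about (288.3,245.2) and (359.1,287.6), knob top centre near (331.5,235), screwdriver and battery to the left; travel goes down-left in the picture toward the near stop.

```bash
python3 - <<'E'
from h import *; from plant import viewer
ci=viewer.camera_info("scene")
f=lambda x,y:(240+x/4.6,200+y/4.6)
a=onz(ci,*f(222,209),27);b=onz(ci,*f(548,402),27)
print(a,b,np.linalg.norm(a-b))
c=onz(ci,*f(378,47),37);d=onz(ci,*f(680,203),37);print("tray back",c,d)
t=(b-a)/np.linalg.norm(b-a);yaw=np.arctan2(t[1],t[0]);print("edge dir",yaw)
m=(a+b)/2; n=np.array([-t[1],t[0],0]); 
for s in(1,-1): print("knob from carriage",m+s*26*n)
print("knob top",onz(ci,*f(419,162),90))
print("screw",onz(ci,*f(140,215),8),onz(ci,*f(290,50),8),"batt",onz(ci,*f(60,295),18))
E
```

```text
[564.51030176 136.47027569  27.        ] [399.91639957 139.66533139  27.        ] 164.62491007942725
tray back [559.33213721  18.63652185  37.        ] [402.20467194  21.45423513  37.        ]
edge dir 3.122183341140932
knob from carriage [481.70874022 112.07270077  27.        ]
knob from carriage [482.7179611  164.06290632  27.        ]
knob top [484.09153052 111.60339731  90.        ]
screw [601.56824288 148.59025364   8.        ] [607.22436988  20.62315285   8.        ] batt [596.36379302 211.01231286  18.        ]
```

```bash
python3 - <<'E'
from h import *; from plant import viewer
ci=viewer.camera_info("scene");cs=viewer.camera_info("side")
for p in((385,162),(302,135),(422,118),(462,170),(425,190)): print(p,onz(ci,*p,0))
for p in((35,228),(180,188)): print(p,onz(cs,*p,0))
E
```

```text
(385, 162) [ 542.71295481 -262.05552952    0.        ]
(302, 135) [ 786.99721201 -235.03921296    0.        ]
(422, 118) [ 550.14574608 -518.21882499    0.        ]
(462, 170) [ 371.38489015 -347.85622127    0.        ]
(425, 190) [ 416.21658541 -220.22858252    0.        ]
(35, 228) [ 799.58652952 -361.8873378     0.        ]
(180, 188) [ 477.81221937 -274.79678862    0.        ]
```

```bash
python3 -m creep '0.021 0.035 0 0 0 -0.02 40;0.021 0.035 0 0 0 -0.02 40;0.021 0.035 0 0 0 -0.02 40;0.021 0.035 0 0 0 -0.02 40;0.021 0.035 0 0 0 -0.02 40;0.021 0.035 0 0 0 -0.02 40;0.021 0.035 0 0 0 -0.02 40;0.021 0.035 0 0 0 -0.02 40'; python3 -m creep '0.017 0.037 0 0 0 -0.02 40;0.017 0.037 0 0 0 -0.02 40;0.017 0.037 0 0 0 -0.02 40;0.017 0.037 0 0 0 -0.02 40;0.017 0.037 0 0 0 -0.02 40;0.017 0.037 0 0 0 -0.02 40;0.017 0.037 0 0 0 -0.02 40;0.017 0.037 0 0 0 0 40'
```

```text
time: 0.77
tool_pos: [312.8, -222.8, 292.1]
tcp_rot: [-3.142, 0.0, 0.117]
contact_force: [1.0, -1.3, 0.5]
grip_width: 43.1
finger_force: 0.0
time: 1.43
tool_pos: [448.7, 73.5, 292.1]
tcp_rot: [3.141, 0.0, -0.022]
contact_force: [0.2, -0.4, -0.1]
grip_width: 36.7
finger_force: 0.0
```

```bash
python3 -m creep '0.0175 0.02 -0.02 0 0 0 40;0.0175 0.019 -0.02 0 0 0 40;0 0 -0.02 0 0 0 40;0 0 0 0 0 0 40;0 0 0 0 0 0 40'; python3 - <<'E'
from plant import readout, viewer
import cv2
print(viewer.camera_info("wrist")); cv2.imwrite("pics/w0.png",viewer.capture("wrist")[:,:,::-1])
E
```

```text
time: 1.85
tool_pos: [482.7, 110.3, 231.4]
tcp_rot: [3.141, 0.004, -0.021]
contact_force: [0.6, -0.1, -0.1]
grip_width: 36.8
finger_force: 0.0
{'fx': 354.8970878169363, 'fy': 354.8970878169363, 'cx': 273.42323861309217, 'cy': 208.60121206574584, 'origin': array([548.60595776, 109.13805235, 323.43333706]), 'rotation': array([-2.50360716e-01, -2.49561241e-04, -1.59203240e+00])}
```

View pics/w0.png

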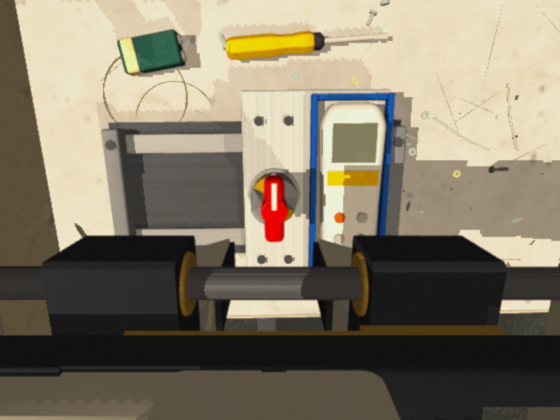

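The wrist view shows the knob's bar vertical in the picture, centred on column ~274 (rows ~177–241), white line in its upper half; left carriage edge runs from (243,92) to about (243,265).

```bash
python3 - <<'E'
from h import *; from plant import viewer
ci=viewer.camera_info("wrist")
for u,v,z in((274,177,90),(275,241,90),(274,208,90),(243,92,27),(242.5,265,27),(273.5,196,62)): print(u,v,onz(ci,u,v,z))
E
```

```text
274 177 [511.33602328 109.21897064  90.        ]
275 241 [466.2300553 109.4934331  90.       ]
274 208 [490.00828883 109.67914583  90.        ]
243 92 [570.30654536 132.63055671  27.        ]
242.5 265 [421.84152448 139.4656592   27.        ]
273.5 196 [492.3555163  109.96376243  62.        ]
```

```bash
python3 -m creep '0.003 0 -0.025 0 0 0 40;0 0 -0.025 0 0 0 40;0 0 -0.025 0 0 0 40;0 0 -0.015 0 0 0 40;0 0 -0.01 0 0 0 40;0 0 0 0 0 0 40;0 0 0 0 0 0 40'; python3 -m creep '0 0 0 0 0 0 0;0 0 0 0 0 0 0;0 0 0 0 0 0 0;0 0 0 0 0 0 0;0 0 0 0 0 0 0;0 0 0 0 0 0 0;0 0 0 0 0 0 0;0 0 0 0 0 0 0'
```

```text
time: 2.48
tool_pos: [487.1, 109.9, 133.3]
tcp_rot: [-3.142, -0.001, -0.022]
contact_force: [0.7, -0.1, 0.7]
grip_width: 36.8
finger_force: 0.0
time: 3.15
tool_pos: [486.9, 110.3, 132.9]
tcp_rot: [3.142, -0.001, -0.021]
contact_force: [-1.7, -1.2, 6.1]
grip_width: 14.0
finger_force: 30.0
```

```bash
python3 -m creep '0 0 0.003 0 0 0 0;0 0 0.004 0 0 0 0;0 0 0.004 0 0 0 0;0 0 0.004 0 0 0 0;0 0 0.003 0 0 0 0;0 0 0 0 0 0 0;0 0 0 0 0 0 0;0 0 0 0 0 0 0'
```

```text
time: 3.82
tool_pos: [486.6, 110.3, 150.1]
tcp_rot: [3.142, -0.0, -0.021]
contact_force: [3.3, -0.2, -7.4]
grip_width: 13.9
finger_force: 30.0
```

```bash
python3 -m creep '0 0 0 0 0 0.09 0;0 0 0 0 0 0.09 0;0 0 0 0 0 0.09 0;0 0 0 0 0 0.09 0;0 0 0 0 0 0 0;0 0 0 0 0 0 0'
```

```text
time: 4.32
tool_pos: [486.6, 110.4, 150.1]
tcp_rot: [-3.141, -0.0, 0.336]
contact_force: [4.5, 0.8, -9.1]
grip_width: 13.9
finger_force: 30.0
```

```bash
python3 -m creep '0 0 0 0 0 0.1 0;0 0 0 0 0 0.1 0;0 0 0 0 0 0.1 0;0 0 0 0 0 0.1 0;0 0 0 0 0 0.1 0;0 0 0 0 0 0.1 0;0 0 0 0 0 0.09 0;0 0 0 0 0 0 0'; python3 -m creep '0 0 -0.002 0 0 0 0;0 0 -0.002 0 0 0 0;0 0 0 0 0 0 0;0 0 0 0 0 0 0;0 0 0 0 0 0 0'
```

```text
time: 4.98
tool_pos: [486.3, 110.4, 150.1]
tcp_rot: [-3.141, 0.0, 1.029]
contact_force: [3.2, 1.3, -9.3]
grip_width: 13.7
finger_force: 30.0
time: 5.4
tool_pos: [486.4, 110.3, 146.1]
tcp_rot: [-3.141, 0.0, 1.028]
contact_force: [3.4, 1.6, -6.8]
grip_width: 13.8
finger_force: 30.0
```

```bash
python3 -m creep '0 0 -0.0015 0 0 0 0;0 0 0 0 0 0 0;0 0 0 0 0 0 0'; python3 -m creep '0 0 0 0 0 0 28;0 0 0 0 0 0 28;0 0 0 0 0 0 28;0 0 0 0 0 0 28;0 0 0 0 0 0 28'; python3 - <<'E'
from plant import viewer
import cv2
cv2.imwrite("pics/w1.png",viewer.capture("wrist")[:,:,::-1])
a=viewer.capture("side")[180:260,250:400,::-1];cv2.imwrite("pics/s1.png",cv2.resize(a,None,fx=5,fy=5,interpolation=2))
E
```

```text
time: 5.65
tool_pos: [486.5, 110.3, 145.5]
tcp_rot: [3.141, -0.0, 1.028]
contact_force: [-0.7, 0.1, 2.8]
grip_width: 13.8
finger_force: 30.0
time: 6.07
tool_pos: [486.4, 110.2, 144.6]
tcp_rot: [-3.141, 0.0, 1.029]
contact_force: [0.3, 0.0, -0.4]
grip_width: 25.8
finger_force: 0.0
```

View pics/s1.png

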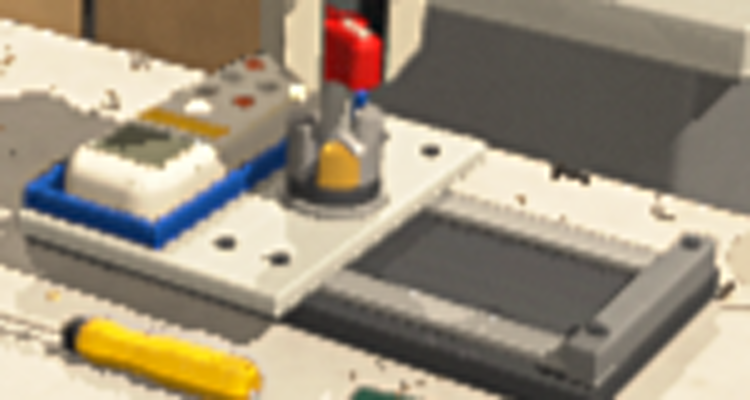

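The side view shows the knob standing raised by itself between the open fingers, turned, with the cross pin in the notch. Regrip and drag.

```bash
python3 -m creep '0 0 0 0 0 0 0;0 0 0 0 0 0 0;0 0 0 0 0 0 0;0 0 0 0 0 0 0;0 0 0 0 0 0 0;0 0.002 0 0 0 0 0;0 0.003 0 0 0 0 0;0 0.003 0 0 0 0 0'; python3 -m creep '0 0.004 0 0 0 0 0;0.0001 0.004 0 0 0 0 0;0.0001 0.004 0 0 0 0 0;0.0001 0.004 0 0 0 0 0;0.0001 0.004 0 0 0 0 0;0.0001 0.004 0 0 0 0 0;0.0001 0.004 0 0 0 0 0;0.0001 0.004 0 0 0 0 0'
```

```text
time: 6.83
tool_pos: [486.6, 118.3, 144.7]
tcp_rot: [3.141, 0.0, 1.029]
contact_force: [-0.3, -1.6, -1.3]
grip_width: 13.9
finger_force: 30.0
time: 7.5
tool_pos: [487.0, 150.7, 144.7]
tcp_rot: [-3.141, 0.0, 1.029]
contact_force: [-0.7, -0.9, -0.0]
grip_width: 13.9
finger_force: 30.0
```

```bash
python3 -m creep '0.0001 0.004 0 0 0 0 0;0.0001 0.004 0 0 0 0 0;0.0001 0.004 0 0 0 0 0;0.0001 0.004 0 0 0 0 0;0.0001 0.004 0 0 0 0 0;0.0001 0.004 0 0 0 0 0;0.0001 0.004 0 0 0 0 0;0.0001 0.004 0 0 0 0 0'; python3 -m creep '0.0001 0.004 0 0 0 0 0;0.0001 0.004 0 0 0 0 0;0.0001 0.004 0 0 0 0 0;0.0001 0.004 0 0 0 0 0;0.0001 0.003 0 0 0 0 0;0 0.003 0 0 0 0 0;0 0.002 0 0 0 0 0;0 0 0 0 0 0 0'
```

```text
time: 8.17
tool_pos: [487.5, 182.7, 144.6]
tcp_rot: [-3.141, 0.001, 1.029]
contact_force: [-4.8, -1.7, 0.9]
grip_width: 13.4
finger_force: 30.0
time: 8.83
tool_pos: [487.8, 207.0, 144.6]
tcp_rot: [-3.14, 0.0, 1.029]
contact_force: [-5.8, 0.7, 2.3]
grip_width: 13.6
finger_force: 30.0
```

```bash
python3 -m creep '-0.0008 0.001 0 0 0 0 0;0 0.001 0 0 0 0 0;0 0.001 0 0 0 0 0;0 0 0 0 0 0 0;0 0 0 0 0 0 0'; python3 -m creep '0 0.001 0 0 0 0 0;0 0.0005 0 0 0 0 0;0 0 0 0 0 0 0;0 0 0 0 0 0 0'
```

```text
time: 9.25
tool_pos: [487.7, 209.5, 144.7]
tcp_rot: [-3.141, -0.0, 1.029]
contact_force: [-3.1, -0.5, -0.4]
grip_width: 13.6
finger_force: 30.0
time: 9.58
tool_pos: [487.7, 210.5, 144.7]
tcp_rot: [3.141, 0.001, 1.029]
contact_force: [-2.2, -3.0, 1.0]
grip_width: 13.4
finger_force: 30.0
```

```bash
python3 -m creep '0 0.0007 0 0 0 0 0;0 0.0007 0 0 0 0 0;0 0 0 0 0 0 0;0 0 0 0 0 0 0'; python3 -m creep '0 0.0007 0 0 0 0 0;0 0.0007 0 0 0 0 0;0 0 0 0 0 0 0;0 0 0 0 0 0 0'
```

```text
time: 9.92
tool_pos: [487.7, 210.8, 144.7]
tcp_rot: [3.141, 0.002, 1.029]
contact_force: [-2.0, -8.2, 1.1]
grip_width: 13.7
finger_force: 30.0
time: 10.25
tool_pos: [487.8, 211.3, 144.6]
tcp_rot: [3.14, 0.004, 1.029]
contact_force: [-2.1, -14.0, 0.5]
grip_width: 14.0
finger_force: 30.0
```

```bash
python3 -m creep '0 0 0 0 0 0 30;0 0 0 0 0 0 30;0 0 0 0 0 0 30;0 0 0 0 0 0 30;0 0 0 0 0 0 30'; python3 -m creep '0 0 0.015 0 0 0 30;0 0 0.03 0 0 0 30;0 0 0.03 0 0 0 30;0 0 0.03 0 0 0 30;0 0 0.03 0 0 0 30;0 0 0 0 0 0 30;0 0 0 0 0 0 30;0 0 0 0 0 0 30'; python3 - <<'E'
from plant import viewer
import cv2
a=viewer.capture("scene")[200:330,240:400,::-1];cv2.imwrite("pics/c2.png",cv2.resize(a,None,fx=4.6,fy=4.6,interpolation=2))
a=viewer.capture("side")[180:280,240:400,::-1];cv2.imwrite("pics/s2.png",cv2.resize(a,None,fx=5,fy=5,interpolation=2))
E
```

```text
time: 10.67
tool_pos: [488.0, 214.0, 144.9]
tcp_rot: [3.141, -0.001, 1.029]
contact_force: [-0.4, 0.2, 0.4]
grip_width: 27.4
finger_force: 0.0
time: 11.33
tool_pos: [487.3, 213.6, 279.1]
tcp_rot: [-3.141, 0.0, 1.029]
contact_force: [0.5, -0.3, 0.2]
grip_width: 27.7
finger_force: 0.0
```

View pics/c2.png

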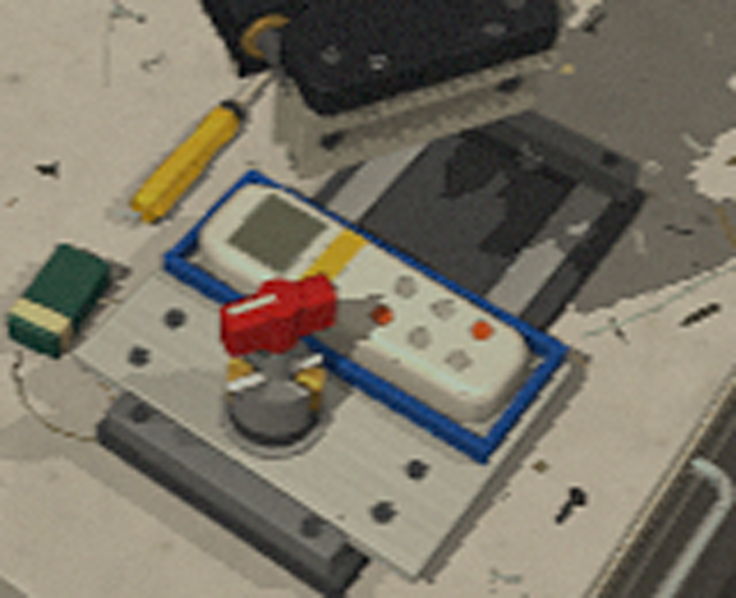

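View pics/s2.png

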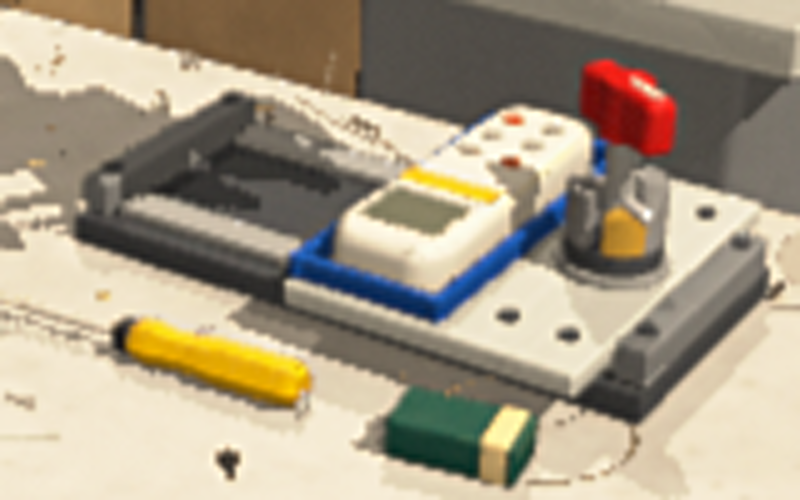

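Both views show the knob parked raised and turned, the carriage against the stop, the handset in its tray, and the screwdriver and battery unmoved.

```bash
python3 -c "
from plant import order; print(order.close_job())"
```

```text
the job is handed in; nothing more can be done
None
```

The job is handed in at about 11.5 s: the plunger is parked in its rest notch, the carriage is against the far stop, the handset is still in its tray, and the screwdriver and battery were not touched.

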